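# Find the lifted length of a carrier ring with a sprung probe and press it home

### The arm

A 7-joint arm with a two-finger parallel gripper is mounted at the origin on a cart in front of the work surface, level with it; the furniture and walls round the work are solid. World frame = base frame: x ahead of the robot, y to its left, z up, the work surface at z = 0. Lengths are in mm, angles in degrees, forces in N, time in s.
With the tool pointing down it reaches from about 400 to 875 mm from the base axis. Payload 19.3 kg.
Tool frame: the origin (TCP) lies midway between the tips of the shut fingers; the grasp point (between the pads) lies 19 mm behind it; z points along the fingers, y is the line along which they close (so a half turn about z gives the same grasp; the last joint's range is limited). The gripper opens to 85 mm and grips with 20 to 120 N. Pads are 22 mm wide; open, the fingers measure 114 mm over their backs; the gripper's body (76 mm by 85 mm) begins 54 mm behind the grasp point. The pads swing forward as they close: fully open they stand 13 mm farther back than shut.
Start: joints at [67.139, 29.874, -2.08, 91.645, 1.215, 58.505, -6.463], TCP at [201.789, -591.52, 231.291] pointing down, gripper open.
Joint ranges: [-166.77, 166.77], [-17.47, 122.26], [-85.68, 81.53], [9.62, 139.38], [-72.42, 252.41], [9.2, 110.78], [-144.41, 144.41]. Speed limits (degrees/s): [108.29, 108.29, 136.94, 136.94, 172.46, 172.46, 172.46].

### API

Orientations are given as [roll, pitch, yaw] about the fixed x, y, z axes, in that order (R = Rz(yaw) Ry(pitch) Rx(roll)).
In Python, from rig import manip, grab_frame, camera_model, workorder, cut_out, mark_of gives the robot as it stands.
- The arm moves only by the tool play_rows, never from a script. Its argument "increments" is a list of rows, each an object of numbers: "dx", "dy", "dz": the shift along the tool's x, y, z scaled (see below); "rx", "ry", "rz": the turn, a rotation vector about the tool's x, y, z scaled (see below); "grip": the closure, from -1 (fully open) to 1 (shut), so that 0 is half open. In form: [{"dx": .., "dy": .., "dz": .., "rx": .., "ry": .., "rz": .., "grip": ..}, ...]. A call has 1 to 5 rows; each row is the pose to reach, as a shift and turn from the pose commanded when the call began, along the tool's axes at that moment, turning the shorter way round; what a row does not reach only later rows make up. The controller multiplies each number of a shift by 100 mm and each number of a turn by 180 degrees. A row lasts 1/8 s, in which the tool goes at most 62.5 mm and 10.7 degrees, less where a joint would pass 70% of its speed; a pose out of reach is approached as far as the arm can. A call with a number of a shift or a turn outside -1 to 1 is refused whole. A call with a gripper value outside its range is refused whole. The fingers move at their own pace and stop on an object; "newtons" is the grip in N (left out, the last holds). Time passes only in rows, so rows that repeat a pose let the fingers close. It gives the time, the measured TCP pose, the force, the opening and the grip force at its end, in the units of the state.
- manip.sense(): the state, without advancing time (a new reading comes with each control period).
- grab_frame(name): name is "scene" or "top"; returns the picture (480x640x3 uint8, red, green, blue); there is no depth.
- camera_model(name): a dict with "K" (3x3 intrinsics, pixels), "distortion" ([k1, k2, p1, p2, k3] as OpenCV has them; the pictures are not rectified), "R" (3x3) and "t" (3): a world point X has camera coordinates R X + t. Camera axes: x right, y down, z forward; pixel columns grow to the right and rows downward; lengths in mm; the calibration is good to about 2 mm. A picture is of the moment at which its call begins. camera_model takes no time and is no camera call.
- workorder.job_done(): hands the job in; it is judged then, once.
Trained networks look in the newest picture that a camera, given by its name, has taken for a name from the list of things; names that differ only in an ending like _2 or _b are one class to them, and where a whole thing is asked for, a point or a joint stands for the part that bears it (a point fixed in the world has none). Each returns a list of dicts, best first, with "p" (0 to 1); they miss things now and then, are a little off and sometimes report something else, mostly with a low value. They report only what shows in the picture. A call takes as long as a camera call. They do not tell look-alikes from the thing itself.
- cut_out(camera, target): "mask" (480x640 bool, what is visible of it).
- mark_of(camera, target): "point" ([x, y, z] in mm, in world coordinates, good to about 4 mm: a listed point, or the origin of a listed thing).
The state is a dict: "clock": time; "joints": joint angles; "joint_velocities": joint speeds; "joint_torque": joint torques, N m; "position": TCP position; "orientation": TCP orientation; "wrist_force": force on the tool from outside, world axes, zero at the start; "wrist_torque": the same for the moment, N m; "gripper_width": finger opening in mm; "grip_force": force on a finger pad.
Only numpy, scipy, OpenCV 4.12 (cv2) and the standard library are available. Lean on these libraries where they do the work, as an engineer would, in place of code of your own. Each camera call takes 0.05 s, during which the arm holds its last target. There are 200 camera calls.

### The job

One length of the wafer carrier's seating ring has lifted by a few millimetres: take the sprung probe from its stand and with its tip touch the top of the ring lightly at the four marks in turn, from the mark beside the lug counter-clockwise (seen from above), then go on feeling between the marks if need be, until you know where the ring is high. Then press that place fully home with the probe, firmly but without running the probe's spring to its stop, and never press hard where the ring is sound. Stand the probe in its stand again and leave everything else as it was.

Things in the scene. Friction and masses are not known exactly. Their poses are not given: they have to be found in the camera images.
- carrier: fixed round aluminium wafer carrier, 170 mm across, 18 mm thick, with a plain grey seating ring on it: centre-line radius 58 mm, 18 mm wide, top 22 mm above the origin. Origin at the centre of the underside, z up; a lug (24 mm wide, to 115 mm from the centre, 12 mm thick with a screw head to 16 mm) points along its -x.
- hub: low round boss, 32 mm across and 24 mm tall, in the middle of the carrier (same origin and axes as the carrier). It carries the lifted length of the carrier's ring (force on that length counts as force on the hub): 66 degrees long, as wide and as grey as the rest, 3 mm above the rest at the start; where it lies round the ring differs every time and cannot be told from this pose.
- arc (a joint): how far the lifted length of ring has been pressed down, m: 0 as found (3 mm proud), 0.0025 fully home (0.5 mm proud, which counts as flush). Dry friction: it does not move below about 8 N, goes down as one piece without tilting wherever it is pressed, and stays where it is left.
- mark_1 (a point): point on the ring's centre line, at the level of the sound ring's top (22 mm up), beside index pip 1 (a dark pip, 6 mm across, on the carrier just outside the ring); this one is next to the lug (carrier -x)
- mark_2 (a point): point on the ring's centre line, at the level of the sound ring's top (22 mm up), beside index pip 2 (a dark pip, 6 mm across, on the carrier just outside the ring); a quarter turn counter-clockwise from mark 1 seen from above (carrier -y)
- mark_3 (a point): point on the ring's centre line, at the level of the sound ring's top (22 mm up), beside index pip 3 (a dark pip, 6 mm across, on the carrier just outside the ring); opposite mark 1 (carrier +x)
- mark_4 (a point): point on the ring's centre line, at the level of the sound ring's top (22 mm up), beside index pip 4 (a dark pip, 6 mm across, on the carrier just outside the ring); opposite mark 2 (carrier +y)
- probe_grip (a point): centre of the probe's handle, 43 mm above the flange's underside. The probe, a loose tool of about 0.17 kg, hangs upright in its stand: round aluminium handle 22 mm across and 74 mm long above a black flange (34 mm across, 6 thick), below it a spigot (18 across, 14 long) and a sprung stylus.
- probe_tip (a point): lowest point of the stylus' ball tip (8 mm across): 44 mm below the flange's underside, 87 mm below probe_grip, when not pushed in. The stylus slides up into the spigot against a spring: 0.5 N to start, then 0.8 N per mm, hard stop at 16 mm (about 13 N).
- probe: the probe with its stylus; origin on its axis at the flange's underside, z up the handle.
- stand_mouth (a point): centre of the mouth of the stand's hole: the stand is a fixed white block, 64x64 mm and 60 tall, with one upright through-hole 24 mm wide, chamfered. The mouth is 60 mm up, at its top; the flange rests on the top, with the spigot and stylus in the hole.
- petri_stack: stack of clear round dishes, 90 mm across, 61 mm tall; bystander, origin under its centre
- check_weight: knobbed metal check weight, 29 mm across, 50 mm tall; bystander, origin under its centre
- timer: white lab timer leaning on its stand, 47x66x57 mm; bystander, origin under its centre
Not all that is in view belongs to the job. Leave any blue look-alike of the hub alone.

How it is judged:
By the outcome, as a careful person would: the job done as asked, in the order asked, and still so for the second after the job is handed in, with the robot touching nothing.
It also fails if it takes over 64 s, if anything falls off the work surface, if the arm or the gripper's body presses on something with over 40 N, if the wrist force passes 120 N, or if a joint passes its speed limit or range.

## Working session

There is one attempt and no reset: what is moved stays moved. The work goes in short steps, Python scripts to look and compute and a tool call to move; the robot and the scene stay as the last step left them, time stands still between calls to the robot, and variables do not carry over. Pictures are saved under pics/ and viewed, at most 10 in all, crops included, and the job is handed in when it is done.

Besides the shell and the picture viewer there is one more tool, called after "Call:" as name([rows], argument=value, ...), one row to a line, values as JSON. play_rows: Moves the arm, as the interface text tells. Its arguments: {"type":"object","properties":{"increments":{"type":"array"},"newtons":{"type":"number"}},"required":["increments"]}

```bash
mkdir -p pics; ls
python3 - <<'E'
from rig import manip, grab_frame, camera_model, mark_of
import cv2
for c in ("scene","top"):
    cv2.imwrite(f"pics/{c}0.png",grab_frame(c)[:,:,::-1])
    for n in ("carrier","hub","mark_1","probe_grip","probe","probe_tip","stand_mouth","petri_stack","check_weight","timer"):
        print(c,n,[( [round(v,1) for v in d["point"]],round(d["p"],2)) for d in mark_of(c,n)[:5]])
s=manip.sense();print(s)
E
```

```text
pics
scene carrier [([512.1, 71.9, -0.0], 0.81), ([509.2, 74.9, -0.1], 0.26)]
scene hub [([511.1, 75.4, -1.4], 0.74), ([385.8, 394.2, -2.3], 0.69)]
scene mark_1 [([460.8, 49.8, 25.7], 0.95), ([536.0, 19.1, 21.4], 0.86), ([495.5, 125.9, 19.7], 0.72), ([571.3, 94.7, 22.3], 0.71)]
scene probe_grip [([483.3, -229.6, 102.2], 0.66)]
scene probe [([569.4, 97.3, 18.8], 0.74), ([479.3, -226.0, 60.5], 0.63), ([460.7, 48.5, 22.5], 0.46)]
scene probe_tip []
scene stand_mouth [([480.5, -226.5, 61.7], 0.69)]
scene petri_stack [([359.8, -374.0, 0.1], 0.65)]
scene check_weight [([613.5, -202.3, -2.0], 0.56)]
scene timer [([514.0, 300.5, -2.8], 0.59)]
top carrier [([517.6, 72.8, -2.2], 0.74)]
top hub [([348.4, 247.6, -4.2], 0.76), ([388.0, 392.2, -3.9], 0.72), ([516.1, 74.8, -5.3], 0.58), ([514.0, 71.0, 0.3], 0.55)]
top mark_1 [([496.3, 126.5, 23.2], 0.75), ([536.0, 20.1, 19.3], 0.73), ([461.0, 50.9, 23.9], 0.65), ([565.6, 90.0, 21.3], 0.59)]
top probe_grip [([481.5, -228.5, 102.1], 0.47)]
top probe [([480.5, -227.7, 56.3], 0.52)]
top probe_tip []
top stand_mouth [([481.8, -227.6, 59.3], 0.68)]
top p
[... 161 characters left out ...]
[67.13786234, 29.87388761, -2.08040566, 91.64407438,  1.21313236,
       58.50262544, -6.4621509 ]), 'joint_velocities': array([-0.03472198,  0.01276252, -0.00462103, -0.10088222, -0.00183909,
       -0.02253787, -0.02613697]), 'joint_torque': array([-3.30416718e-03, -9.26856780e+01,  1.97648853e+00, -3.70260465e+01,
        1.79281418e-02,  1.76025478e-03, -8.78065339e-05]), 'position': array([ 201.82231875, -591.52553744,  231.29538172]), 'orientation': array([ 1.79998731e+02, -1.82845929e-03,  1.88380080e+01]), 'wrist_force': array([ 0.92700905, -0.07241056, -0.62833534]), 'wrist_torque': array([ 0.03856622, -0.0289175 , -0.02982166]), 'grip_force': 0.0, 'gripper_width': 85.1119798719887}
```

View pics/scene0.png

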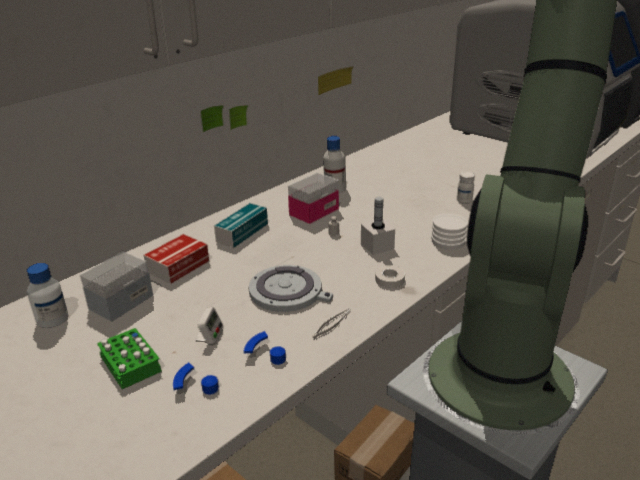

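View pics/top0.png

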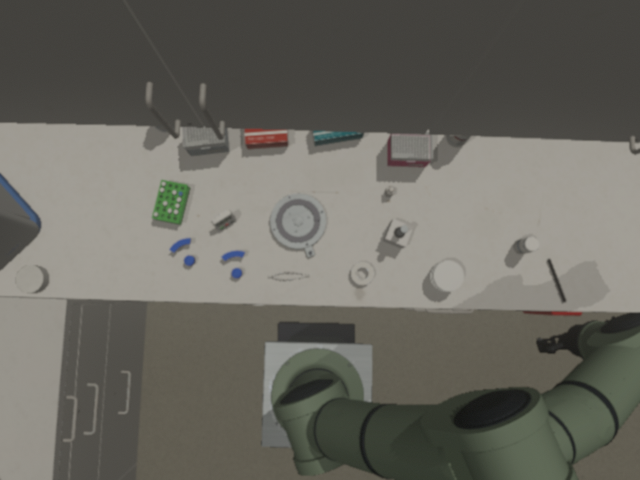

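The lug is at scene px (321,296) and top px (309,252). The carrier is near (514.5, 72.6) with a yaw of about 21°. The probe and stand are near (481, -227.5), and the blue parts are decoys. I'll start moving.

Call:
play_rows([
  {"dx": 1,"dy": -0.67,"dz": 0,"rx": 0,"ry": 0,"rz": 0.1047,"grip": -1},
  {"dx": 1,"dy": -0.67,"dz": 0,"rx": 0,"ry": 0,"rz": 0.1047,"grip": -1},
  {"dx": 1,"dy": -0.67,"dz": 0,"rx": 0,"ry": 0,"rz": 0.1047,"grip": -1},
], newtons=60)

```text
clock: 1.48
position: [278.3, -492.6, 231.6]
orientation: [-179.9, -0.1, 0.2]
wrist_force: [0.1, -0.7, 0.1]
gripper_width: 85.4
grip_force: 0.0
```

```bash
cat > h.py <<'E'
import numpy as np, cv2
from rig import grab_frame, camera_model, cut_out, mark_of
def ray(c,px):
    m=camera_model(c);K=np.array(m["K"],float);R=np.array(m["R"]);t=np.array(m["t"])
    u=cv2.undistortPoints(np.array(px,float).reshape(-1,1,2),K,np.array(m["distortion"],float)).reshape(-1,2)
    d=np.c_[u,np.ones(len(u))]@R; return -R.T@t,d
def plane(c,px,z):
    o,d=ray(c,px); return o+d*((z-o[2])/d[:,2])[:,None]
E
python3 - <<'E'
from h import *
for c in("scene","top"):
    grab_frame(c)
    for n in("carrier","hub","probe"):
        for d in cut_out(c,n)[:3]:
            m=d["mask"].astype("uint8"); ct=max(cv2.findContours(m,0,1)[0],key=cv2.contourArea)
            h=cv2.convexHull(ct).reshape(-1,2)
            P=plane(c,ct.reshape(-1,2),{"carrier":18,"hub":24,"probe":100}[n]).astype("float32")
            e=cv2.minEnclosingCircle(P[:,:2]); f=cv2.fitEllipse(P[:,:2]) if len(P)>5 else None
            print(c,n,round(d["p"],2),P[:,:2].mean(0).round(1),e,f)
E
```

```text
Traceback (most recent call last):
cv2.error: OpenCV(4.12.0) /io/opencv/modules/imgproc/src/shapedescr.cpp:201: error: (-215:Assertion failed) count >= 0 && (depth == CV_32F || depth == CV_32S) in function 'minEnclosingCircle'
```

Call:
play_rows([
  {"dx": 0.7,"dy": -0.9,"dz": 0,"rx": 0,"ry": 0,"rz": 0,"grip": -1},
  {"dx": 0.7,"dy": -0.9,"dz": 0,"rx": 0,"ry": 0,"rz": 0,"grip": -1},
])

```text
clock: 1.82
position: [344.9, -405.6, 231.2]
orientation: [180.0, 0.0, -0.1]
wrist_force: [0.3, -0.2, -0.7]
gripper_width: 85.4
grip_force: 0.0
```

Call:
play_rows([
  {"dx": 0.7,"dy": -0.9,"dz": 0,"rx": 0,"ry": 0,"rz": 0,"grip": -1},
  {"dx": 0.7,"dy": -0.9,"dz": 0,"rx": 0,"ry": 0,"rz": 0,"grip": -1},
])

```text
clock: 2.08
position: [415.5, -315.3, 231.4]
orientation: [180.0, -0.0, -0.0]
wrist_force: [0.7, -0.2, 0.0]
gripper_width: 85.4
grip_force: 0.0
```

Run:
```python
from h import *
for c in("scene","top"):
    grab_frame(c)
    for n in("carrier","hub"):
        for d in cut_out(c,n)[:3]:
            m=d["mask"].astype("uint8"); ct=max(cv2.findContours(m,0,1)[0],key=cv2.contourArea).reshape(-1,2)
            P=plane(c,ct,18 if n=="carrier" else 24)[:,:2].astype("float32")
            if len(P)<8: continue
            q=P
            for _ in range(10):   # circle fit, lug trimmed
                A=np.c_[2*q,np.ones(len(q))]; s=np.linalg.lstsq(A,(q**2).sum(1),rcond=None)[0]
                r=np.sqrt(s[2]+s[:2]@s[:2]); e=np.linalg.norm(P-s[:2],axis=1)-r; q=P[np.abs(e)<max(3,2*np.median(abs(e)))]
            f=P[np.linalg.norm(P-s[:2],axis=1)>r+15]
            a=np.degrees(np.arctan2(*(f.mean(0)-s[:2])[::-1])) if len(f) else None
            print(c,n,round(d["p"],2),s[:2].round(1),"r",r.round(1),"lug",a)
    for n in("mark_1","stand_mouth","probe_grip"):
        print(c,n,[np.round(d["point"],1).tolist() for d in mark_of(c,n)])
from rig import manip; s=manip.sense(); print(s["position"],s["orientation"],s["clock"])
```

```text
scene carrier 0.59 [503.6  77.8] r 92.1 lug -162.6250532083996
scene hub 0.77 [540.   30.5] r 26.3 lug None
scene hub 0.61 [369.2 395.9] r 23.9 lug None
scene mark_1 [[571.6, 96.5, 20.7], [539.7, 17.7, 21.0], [492.7, 123.8, 22.1], [464.3, 50.6, 23.5]]
scene stand_mouth [[479.5, -228.7, 58.1]]
scene probe_grip [[481.1, -231.2, 102.7], [511.4, 67.6, -1.5]]
top carrier 0.86 [513.5  72.5] r 84.0 lug -157.4907316364842
top carrier 0.18 [539.5  40.2] r 29.1 lug None
top hub 0.8 [385.2 256.2] r 32.7 lug None
top hub 0.77 [421.1 417.1] r 29.0 lug None
top hub 0.54 [537.6  37.8] r 27.5 lug None
top mark_1 [[461.8, 52.7, 24.3], [565.7, 91.1, 21.5], [493.9, 126.5, 22.8], [534.7, 17.7, 19.9], [477.4, -225.8, 56.7]]
top stand_mouth [[481.4, -224.8, 55.8], [478.0, -226.3, 53.9]]
top probe_grip [[480.6, -226.2, 100.8], [515.5, 70.3, 0.8]]
[ 414.48395904 -316.34974303  231.26766667] [ 1.79998102e+02  4.70871729e-03 -6.37860533e-02] 2.675
```

Call:
play_rows([
  {"dx": 0.66,"dy": -0.89,"dz": 0.4,"rx": 0,"ry": 0,"rz": 0,"grip": -1},
  {"dx": 0.66,"dy": -0.89,"dz": 0.5,"rx": 0,"ry": 0,"rz": 0,"grip": -1},
  {"dx": 0.66,"dy": -0.89,"dz": 0.5,"rx": 0,"ry": 0,"rz": 0,"grip": -1},
])

```text
clock: 3.05
position: [482.0, -223.1, 179.4]
orientation: [-179.9, 0.1, 0.3]
wrist_force: [0.3, -0.5, 0.6]
gripper_width: 85.4
grip_force: 0.0
```

Run:
```python
from h import *
from rig import manip
im=[]
for c in("scene","top"):
    f=grab_frame(c); 
    for n in("stand_mouth","probe_grip"):
        print(c,n,[np.round(d["point"],1).tolist() for d in mark_of(c,n)])
    y,x=(170,320) if c=="scene" else (180,340)
    im.append(cv2.resize(f[y:y+100,x:x+120],(400,333),interpolation=2))
cv2.imwrite("pics/a.png",np.hstack(im)[:,:,::-1])
s=manip.sense(); print(s["position"],s["orientation"],s["clock"])
```

```text
scene stand_mouth [[482.1, -226.1, 61.3]]
scene probe_grip [[484.5, -226.7, 101.8], [613.0, -202.1, -3.7]]
top stand_mouth [[482.3, -226.9, 58.2]]
top probe_grip [[477.5, -226.0, 99.0]]
[ 480.48415794 -228.00728761  181.82026699] [ 1.79965253e+02 -3.61488716e-02 -1.12499874e-01] 3.35
```

View pics/a.png

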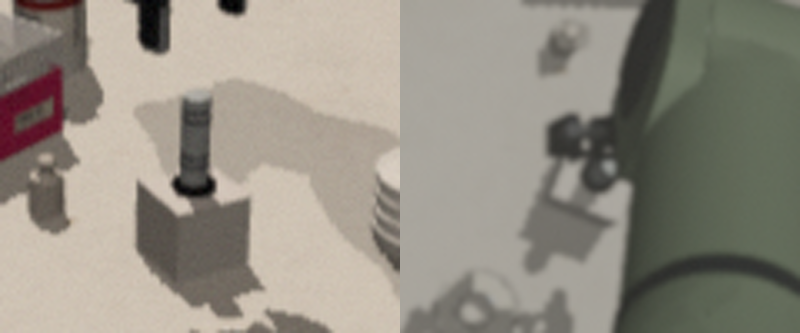

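The crop shows the fingers straddling the handle axis, with the stand's top at scene px (378,232). I'll descend and grip.

Call:
play_rows([
  {"dx": 0.01,"dy": -0.01,"dz": 0.35,"rx": 0,"ry": 0,"rz": 0,"grip": -1},
  {"dx": 0.01,"dy": -0.01,"dz": 0.7,"rx": 0,"ry": 0,"rz": 0,"grip": -1},
  {"dx": 0.01,"dy": -0.01,"dz": 0.96,"rx": 0,"ry": 0,"rz": 0,"grip": -1},
  {"dx": 0.01,"dy": -0.01,"dz": 0.96,"rx": 0,"ry": 0,"rz": 0,"grip": -1},
  {"dx": 0.01,"dy": -0.01,"dz": 0.96,"rx": 0,"ry": 0,"rz": 0,"grip": -0.2},
], newtons=40)

```text
clock: 3.98
position: [482.2, -226.5, 86.4]
orientation: [180.0, -0.1, -0.1]
wrist_force: [-0.4, -0.9, 0.2]
gripper_width: 69.5
grip_force: 0.0
```

Call:
play_rows([
  {"grip": 0.3},
  {"grip": 0.5},
  {"grip": 0.7},
  {"grip": 0.9},
  {"grip": 1},
])

```text
schema error: expected keys dx, dy, dz, rx, ry, rz, grip
```

Call:
play_rows([
  {"grip": 1},
  {"grip": 1},
  {"grip": 1},
])

```text
schema error: expected keys dx, dy, dz, rx, ry, rz, grip
```

Call:
play_rows([
  {"dx": 0,"dy": 0,"dz": 0,"rx": 0,"ry": 0,"rz": 0,"grip": 0.2},
  {"dx": 0,"dy": 0,"dz": 0,"rx": 0,"ry": 0,"rz": 0,"grip": 0.4},
  {"dx": 0,"dy": 0,"dz": 0,"rx": 0,"ry": 0,"rz": 0,"grip": 0.6},
  {"dx": 0,"dy": 0,"dz": 0,"rx": 0,"ry": 0,"rz": 0,"grip": 0.8},
  {"dx": 0,"dy": 0,"dz": 0,"rx": 0,"ry": 0,"rz": 0,"grip": 1},
], newtons=40)

```text
clock: 4.6
position: [482.1, -226.0, 85.8]
orientation: [180.0, -0.0, -0.0]
wrist_force: [-0.9, -0.7, 8.0]
gripper_width: 21.1
grip_force: 39.2
```

Call:
play_rows([
  {"dx": 0,"dy": 0,"dz": 0,"rx": 0,"ry": 0,"rz": 0,"grip": 1},
  {"dx": 0,"dy": 0,"dz": 0,"rx": 0,"ry": 0,"rz": 0,"grip": 1},
  {"dx": 0,"dy": 0,"dz": 0,"rx": 0,"ry": 0,"rz": 0,"grip": 1},
])

```text
clock: 4.97
position: [482.2, -226.0, 85.8]
orientation: [180.0, -0.0, -0.0]
wrist_force: [-1.0, 0.7, 7.6]
gripper_width: 20.7
grip_force: 39.2
```

```bash
cat > s.py <<'E'
from rig import manip
s=manip.sense(); print(*[(k,s[k] if k=="clock" else [round(float(v),2) for v in __import__("numpy").atleast_1d(s[k])]) for k in("clock","position","orientation","wrist_force","gripper_width","grip_force")])
E
python3 s.py
```

```text
('clock', 4.975) ('position', [482.17, -225.99, 85.82]) ('orientation', [179.98, -0.04, -0.01]) ('wrist_force', [-1.02, 0.65, 7.57]) ('gripper_width', [20.68]) ('grip_force', [39.2])
```

Call:
play_rows([
  {"dx": 0,"dy": 0,"dz": -0.15,"rx": 0,"ry": 0,"rz": 0,"grip": 1},
  {"dx": 0,"dy": 0,"dz": -0.4,"rx": 0,"ry": 0,"rz": 0,"grip": 1},
  {"dx": 0,"dy": 0,"dz": -0.65,"rx": 0,"ry": 0,"rz": 0,"grip": 1},
  {"dx": 0,"dy": 0,"dz": -0.8,"rx": 0,"ry": 0,"rz": 0,"grip": 1},
  {"dx": 0,"dy": 0,"dz": -0.8,"rx": 0,"ry": 0,"rz": 0,"grip": 1},
])

```text
clock: 5.6
position: [482.2, -226.0, 166.3]
orientation: [180.0, -0.1, -0.0]
wrist_force: [0.3, -0.5, -1.7]
gripper_width: 20.8
grip_force: 39.3
```

```bash
python3 s.py
python3 - <<'E'
from h import *
from rig import manip
im=[]
for c in("scene","top"):
    f=grab_frame(c); 
    for n in("stand_mouth","probe_tip","probe","probe_grip"):
        print(c,n,[np.round(d["point"],1).tolist() for d in mark_of(c,n)])
    y,x=(130,320) if c=="scene" else (180,340)
    im.append(cv2.resize(f[y:y+150,x:x+120],(400,500),interpolation=2))
cv2.imwrite("pics/b.png",np.hstack(im)[:,:,::-1])
E
```

```text
('clock', 5.6) ('position', [482.22, -226.05, 166.3]) ('orientation', [179.96, -0.09, -0.02]) ('wrist_force', [0.3, -0.47, -1.69]) ('gripper_width', [20.82]) ('grip_force', [39.35])
scene stand_mouth [[481.2, -228.1, 60.9]]
scene probe_tip [[480.3, -223.6, 96.0]]
scene probe [[481.0, -226.2, 139.5], [493.8, 126.3, 21.6]]
scene probe_grip [[482.6, -230.8, 184.4]]
top stand_mouth [[480.1, -227.3, 56.9]]
top probe_tip []
top probe []
top probe_grip []
```

View pics/b.png

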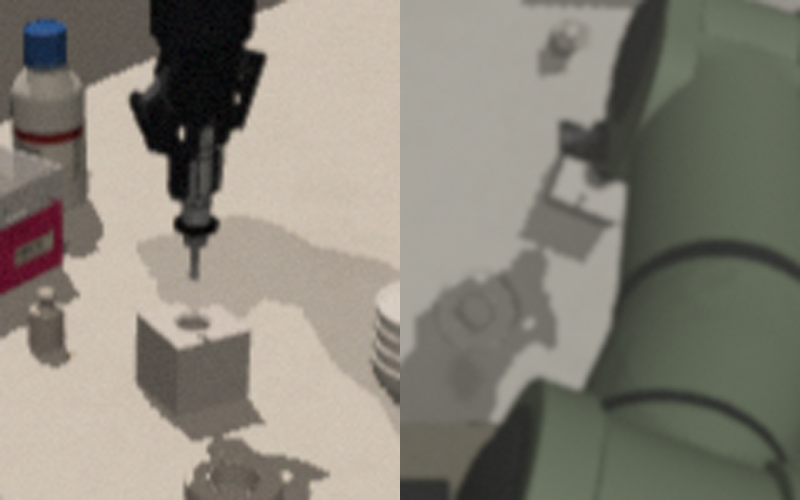

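The probe is held upright, with its tip at crop (193,275), about 36 mm above the stand. Now to mark 1.

Call:
play_rows([
  {"dx": -0.04,"dy": -0.5,"dz": 0,"rx": 0,"ry": 0,"rz": 0,"grip": 1},
  {"dx": -0.07,"dy": -0.93,"dz": 0,"rx": 0,"ry": 0,"rz": 0,"grip": 1},
])

```text
clock: 6.35
position: [474.6, -131.6, 165.2]
orientation: [-180.0, 0.0, -0.0]
wrist_force: [0.2, 0.8, -1.5]
gripper_width: 20.7
grip_force: 39.4
```

Call:
play_rows([
  {"dx": -0.04,"dy": -0.5,"dz": 0,"rx": 0,"ry": 0,"rz": 0,"grip": 1},
  {"dx": -0.07,"dy": -0.93,"dz": 0,"rx": 0,"ry": 0,"rz": 0,"grip": 1},
])

```text
clock: 6.6
position: [467.6, -38.1, 165.4]
orientation: [-180.0, -0.0, 0.0]
wrist_force: [1.4, 0.2, -1.3]
gripper_width: 21.2
grip_force: 39.4
```

Call:
play_rows([
  {"dx": -0.04,"dy": -0.5,"dz": 0.15,"rx": 0,"ry": 0,"rz": 0,"grip": 1},
  {"dx": -0.08,"dy": -0.91,"dz": 0.4,"rx": 0,"ry": 0,"rz": 0,"grip": 1},
  {"dx": -0.08,"dy": -0.91,"dz": 0.62,"rx": 0,"ry": 0,"rz": 0,"grip": 1},
  {"dx": -0.08,"dy": -0.91,"dz": 0.62,"rx": 0,"ry": 0,"rz": 0,"grip": 1},
  {"dx": -0.08,"dy": -0.91,"dz": 0.62,"rx": 0,"ry": 0,"rz": 0,"grip": 1},
])

```text
clock: 7.22
position: [460.2, 50.7, 103.9]
orientation: [180.0, -0.0, -0.1]
wrist_force: [0.8, 0.6, -1.4]
gripper_width: 20.9
grip_force: 39.6
```

```bash
python3 s.py
python3 - <<'E'
from h import *
im=[]
for c in("scene","top"):
    f=grab_frame(c); 
    for n in("mark_1","probe_tip","carrier"):
        print(c,n,[np.round(d["point"],1).tolist() for d in mark_of(c,n)])
    y,x=(200,220) if c=="scene" else (170,240)
    im.append(cv2.resize(f[y:y+120,x:x+120],(400,400),interpolation=2))
cv2.imwrite("pics/c.png",np.hstack(im)[:,:,::-1])
E
```

```text
('clock', 7.225) ('position', [460.24, 50.71, 103.95]) ('orientation', [180.0, -0.03, -0.06]) ('wrist_force', [0.79, 0.64, -1.44]) ('gripper_width', [20.9]) ('grip_force', [39.6])
scene mark_1 [[493.4, 125.6, 21.5], [539.0, 17.1, 21.0], [462.9, 46.6, 23.7], [569.2, 94.2, 20.9], [511.3, 72.5, -4.7]]
scene probe_tip [[456.4, 50.2, 35.4]]
scene carrier [[511.3, 71.3, -1.8]]
top mark_1 [[492.6, 127.6, 21.4]]
top probe_tip []
top carrier []
```

View pics/c.png

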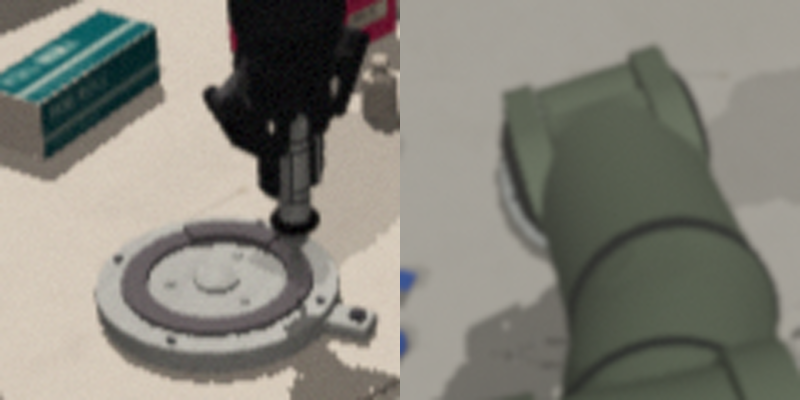

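Run:
```python
from h import *
m=camera_model("scene");R=np.array(m["R"])
P=np.array([[460.2,50.7,34],[460.2,50.7,78],[460.2,50.8,22],[535.7,18.7,22],[567.8,94.2,22],[492.3,126.3,22],[514,72.5,24],[460.2,50.7,167]],float)
u=cv2.projectPoints(P,cv2.Rodrigues(R)[0],np.array(m["t"],float),np.array(m["K"],float),np.array(m["distortion"],float))[0].reshape(-1,2)
print(((u-[220,200])*400/120).round(0))
f=grab_frame("scene");cv2.imwrite("pics/d.png",cv2.resize(f[250:320,240:340],(800,560),interpolation=2)[:,:,::-1])
```

```text
[[291. 276.]
 [289. 222.]
 [291. 291.]
 [247. 232.]
 [138. 259.]
 [179. 320.]
 [214. 272.]
 [285. 106.]]
```

View pics/d.png

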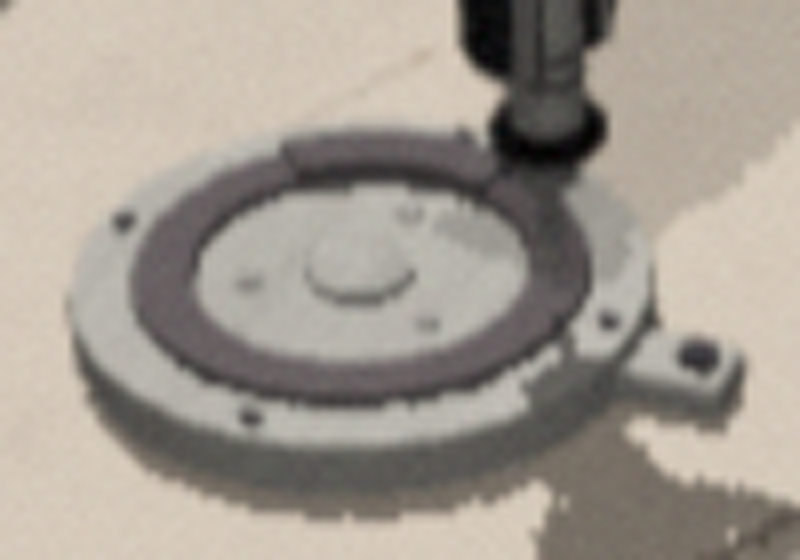

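The tip is above mark 1, with the ring at about (553,300) in this crop. The steps in the ring at (285,155) and (495,180) suggest the lifted length lies around mark 2. I'll feel all four marks in order.

Call:
play_rows([
  {"dx": 0,"dy": 0,"dz": 0.08,"rx": 0,"ry": 0,"rz": 0,"grip": 1},
  {"dx": 0,"dy": 0,"dz": 0.12,"rx": 0,"ry": 0,"rz": 0,"grip": 1},
  {"dx": 0,"dy": 0,"dz": 0.14,"rx": 0,"ry": 0,"rz": 0,"grip": 1},
  {"dx": 0,"dy": 0,"dz": 0.14,"rx": 0,"ry": 0,"rz": 0,"grip": 1},
  {"dx": 0,"dy": 0,"dz": 0.14,"rx": 0,"ry": 0,"rz": 0,"grip": 1},
])

```text
clock: 8.3
position: [459.9, 51.1, 89.4]
orientation: [180.0, 0.0, -0.0]
wrist_force: [-0.4, -0.1, 0.5]
gripper_width: 21.2
grip_force: 39.8
```

```bash
python3 s.py
```

```text
('clock', 8.3) ('position', [459.87, 51.14, 89.39]) ('orientation', [180.0, 0.0, -0.01]) ('wrist_force', [-0.39, -0.13, 0.46]) ('gripper_width', [21.21]) ('grip_force', [39.75])
```

Mark 1 reads about 2 N, as a sound ring should. On to mark 2.

Call:
play_rows([
  {"dx": 0,"dy": 0,"dz": -0.14,"rx": 0,"ry": 0,"rz": 0,"grip": 1},
  {"dx": 0.38,"dy": 0.16,"dz": -0.14,"rx": 0,"ry": 0,"rz": 0,"grip": 1},
  {"dx": 0.755,"dy": 0.32,"dz": -0.14,"rx": 0,"ry": 0,"rz": 0,"grip": 1},
  {"dx": 0.755,"dy": 0.32,"dz": -0.14,"rx": 0,"ry": 0,"rz": 0,"grip": 1},
  {"dx": 0.755,"dy": 0.32,"dz": -0.07,"rx": 0,"ry": 0,"rz": 0,"grip": 1},
])

```text
clock: 8.93
position: [535.3, 19.3, 96.9]
orientation: [-180.0, -0.0, -0.0]
wrist_force: [0.7, 0.4, -1.1]
gripper_width: 21.0
grip_force: 39.7
```

Call:
play_rows([
  {"dx": 0,"dy": 0,"dz": 0.04,"rx": 0,"ry": 0,"rz": 0,"grip": 1},
  {"dx": 0,"dy": 0,"dz": 0.07,"rx": 0,"ry": 0,"rz": 0,"grip": 1},
  {"dx": 0,"dy": 0,"dz": 0.07,"rx": 0,"ry": 0,"rz": 0,"grip": 1},
  {"dx": 0,"dy": 0,"dz": 0.07,"rx": 0,"ry": 0,"rz": 0,"grip": 1},
])

```text
clock: 9.43
position: [535.3, 19.3, 89.4]
orientation: [-180.0, 0.0, -0.0]
wrist_force: [-1.7, 0.2, 3.3]
gripper_width: 21.0
grip_force: 40.0
```

```bash
python3 s.py
```

```text
('clock', 9.425) ('position', [535.28, 19.26, 89.43]) ('orientation', [-180.0, 0.01, -0.0]) ('wrist_force', [-1.65, 0.25, 3.28]) ('gripper_width', [21.04]) ('grip_force', [40.02])
```

Mark 2 reads about 4.6 N, so it is about 3 mm high. Marks 3 and 4 next.

Call:
play_rows([
  {"dx": 0,"dy": 0,"dz": -0.14,"rx": 0,"ry": 0,"rz": 0,"grip": 1},
  {"dx": 0.16,"dy": -0.37,"dz": -0.14,"rx": 0,"ry": 0,"rz": 0,"grip": 1},
  {"dx": 0.32,"dy": -0.75,"dz": -0.14,"rx": 0,"ry": 0,"rz": 0,"grip": 1},
  {"dx": 0.32,"dy": -0.75,"dz": -0.14,"rx": 0,"ry": 0,"rz": 0,"grip": 1},
  {"dx": 0.32,"dy": -0.75,"dz": -0.07,"rx": 0,"ry": 0,"rz": 0,"grip": 1},
])

```text
clock: 10.05
position: [567.6, 93.7, 96.9]
orientation: [180.0, -0.1, -0.0]
wrist_force: [0.2, -0.3, -1.4]
gripper_width: 21.0
grip_force: 39.8
```

Call:
play_rows([
  {"dx": 0,"dy": 0,"dz": 0.04,"rx": 0,"ry": 0,"rz": 0,"grip": 1},
  {"dx": 0,"dy": 0,"dz": 0.07,"rx": 0,"ry": 0,"rz": 0,"grip": 1},
  {"dx": 0,"dy": 0,"dz": 0.07,"rx": 0,"ry": 0,"rz": 0,"grip": 1},
  {"dx": 0,"dy": 0,"dz": 0.07,"rx": 0,"ry": 0,"rz": 0,"grip": 1},
])

```text
clock: 10.55
position: [567.4, 93.9, 89.4]
orientation: [180.0, -0.0, -0.0]
wrist_force: [-1.0, -1.6, -0.4]
gripper_width: 20.7
grip_force: 40.0
```

```bash
python3 s.py
```

```text
('clock', 10.55) ('position', [567.45, 93.91, 89.45]) ('orientation', [180.0, -0.0, -0.03]) ('wrist_force', [-0.96, -1.62, -0.45]) ('gripper_width', [20.72]) ('grip_force', [40.02])
```

Call:
play_rows([
  {"dx": 0,"dy": 0,"dz": -0.14,"rx": 0,"ry": 0,"rz": 0,"grip": 1},
  {"dx": -0.37,"dy": -0.16,"dz": -0.14,"rx": 0,"ry": 0,"rz": 0,"grip": 1},
  {"dx": -0.755,"dy": -0.32,"dz": -0.14,"rx": 0,"ry": 0,"rz": 0,"grip": 1},
  {"dx": -0.755,"dy": -0.32,"dz": -0.14,"rx": 0,"ry": 0,"rz": 0,"grip": 1},
  {"dx": -0.755,"dy": -0.32,"dz": -0.07,"rx": 0,"ry": 0,"rz": 0,"grip": 1},
])

```text
clock: 11.18
position: [493.0, 126.4, 97.2]
orientation: [-180.0, -0.1, -0.0]
wrist_force: [0.9, -0.8, -1.4]
gripper_width: 21.2
grip_force: 39.8
```

Call:
play_rows([
  {"dx": 0,"dy": 0,"dz": 0.04,"rx": 0,"ry": 0,"rz": 0,"grip": 1},
  {"dx": 0,"dy": 0,"dz": 0.07,"rx": 0,"ry": 0,"rz": 0,"grip": 1},
  {"dx": 0,"dy": 0,"dz": 0.07,"rx": 0,"ry": 0,"rz": 0,"grip": 1},
  {"dx": 0,"dy": 0,"dz": 0.07,"rx": 0,"ry": 0,"rz": 0,"grip": 1},
])

```text
clock: 11.68
position: [492.1, 126.0, 89.4]
orientation: [-180.0, -0.0, -0.0]
wrist_force: [1.7, -0.8, 1.1]
gripper_width: 21.3
grip_force: 39.9
```

```bash
python3 s.py
```

```text
('clock', 11.675) ('position', [492.14, 126.01, 89.37]) ('orientation', [-180.0, -0.01, -0.03]) ('wrist_force', [1.69, -0.81, 1.06]) ('gripper_width', [21.29]) ('grip_force', [39.9])
```

Mark 3's reading was weak for its noise, so I'll average it here and then check mark 3 again.

```bash
cat > avg.py <<'E'
from rig import manip,grab_frame
import numpy as np
a=[]
for _ in range(8):
    grab_frame("scene"); s=manip.sense(); a.append(np.r_[s["wrist_force"],s["position"]])
print(np.mean(a,0).round(2),np.std(a,0).round(2)[:3],s["clock"])
E
python3 avg.py
```

```text
[  0.97  -0.88   0.71 492.   126.12  89.4 ] [0.38 0.47 0.5 ] 12.075
```

Call:
play_rows([
  {"dx": 0,"dy": 0,"dz": -0.14,"rx": 0,"ry": 0,"rz": 0,"grip": 1},
  {"dx": 0.37,"dy": 0.16,"dz": -0.14,"rx": 0,"ry": 0,"rz": 0,"grip": 1},
  {"dx": 0.755,"dy": 0.32,"dz": -0.14,"rx": 0,"ry": 0,"rz": 0,"grip": 1},
  {"dx": 0.755,"dy": 0.32,"dz": -0.14,"rx": 0,"ry": 0,"rz": 0,"grip": 1},
  {"dx": 0.755,"dy": 0.32,"dz": -0.07,"rx": 0,"ry": 0,"rz": 0,"grip": 1},
])

```text
clock: 12.7
position: [567.1, 94.4, 96.7]
orientation: [-180.0, -0.0, -0.0]
wrist_force: [-0.8, 0.3, -1.4]
gripper_width: 20.7
grip_force: 39.8
```

Call:
play_rows([
  {"dx": 0,"dy": 0,"dz": 0.04,"rx": 0,"ry": 0,"rz": 0,"grip": 1},
  {"dx": 0,"dy": 0,"dz": 0.07,"rx": 0,"ry": 0,"rz": 0,"grip": 1},
  {"dx": 0,"dy": 0,"dz": 0.07,"rx": 0,"ry": 0,"rz": 0,"grip": 1},
  {"dx": 0,"dy": 0,"dz": 0.07,"rx": 0,"ry": 0,"rz": 0,"grip": 1},
])

```text
clock: 13.2
position: [567.3, 94.3, 89.4]
orientation: [-180.0, 0.0, 0.0]
wrist_force: [-1.1, 0.6, 0.9]
gripper_width: 21.1
grip_force: 39.9
```

```bash
python3 avg.py
```

```text
[ -1.19   0.87   0.69 567.44  94.18  89.41] [0.48 0.74 0.26] 13.6
```

Marks 1, 3 and 4 are all sound, at about 2.2 N averaged, and only mark 2 is high. I'll return to mark 2 and press gradually.

Call:
play_rows([
  {"dx": 0,"dy": 0,"dz": -0.14,"rx": 0,"ry": 0,"rz": 0,"grip": 1},
  {"dx": -0.16,"dy": 0.37,"dz": -0.14,"rx": 0,"ry": 0,"rz": 0,"grip": 1},
  {"dx": -0.32,"dy": 0.75,"dz": -0.14,"rx": 0,"ry": 0,"rz": 0,"grip": 1},
  {"dx": -0.32,"dy": 0.75,"dz": -0.14,"rx": 0,"ry": 0,"rz": 0,"grip": 1},
  {"dx": -0.32,"dy": 0.75,"dz": -0.07,"rx": 0,"ry": 0,"rz": 0,"grip": 1},
])

```text
clock: 14.22
position: [536.3, 19.5, 97.1]
orientation: [-180.0, -0.1, -0.0]
wrist_force: [0.6, 0.3, -1.2]
gripper_width: 20.6
grip_force: 39.7
```

Call:
play_rows([
  {"dx": 0,"dy": 0,"dz": 0.04,"rx": 0,"ry": 0,"rz": 0,"grip": 1},
  {"dx": 0,"dy": 0,"dz": 0.07,"rx": 0,"ry": 0,"rz": 0,"grip": 1},
  {"dx": 0,"dy": 0,"dz": 0.07,"rx": 0,"ry": 0,"rz": 0,"grip": 1},
])

```text
clock: 14.6
position: [535.6, 19.6, 89.2]
orientation: [-180.0, -0.0, 0.0]
wrist_force: [1.2, -0.6, 2.4]
gripper_width: 21.1
grip_force: 40.1
```

```bash
python3 avg.py
python3 - <<'E'
from h import *
P=plane("scene",[[275.6-1,269.4],[301.9-1,272.5]],25)[:,:2]-[514,72.5]
print(P,np.degrees(np.arctan2(P[:,1],P[:,0])),"mark2 at -68")
E
```

```text
[  1.07   1.69   2.73 535.59  19.44  89.45] [0.43 0.65 0.38] 15.0
[[ 53.83467727 -20.65885073]
 [ -2.6201323  -52.87090783]] [-20.99411344 -92.83709536] mark2 at -68
```

Call:
play_rows([
  {"dx": 0,"dy": 0,"dz": 0.03,"rx": 0,"ry": 0,"rz": 0,"grip": 1},
  {"dx": 0,"dy": 0,"dz": 0.05,"rx": 0,"ry": 0,"rz": 0,"grip": 1},
  {"dx": 0,"dy": 0,"dz": 0.07,"rx": 0,"ry": 0,"rz": 0,"grip": 1},
  {"dx": 0,"dy": 0,"dz": 0.07,"rx": 0,"ry": 0,"rz": 0,"grip": 1},
])

```text
clock: 15.5
position: [535.6, 19.2, 82.2]
orientation: [-180.0, -0.0, -0.0]
wrist_force: [1.6, 2.2, 6.3]
gripper_width: 20.9
grip_force: 40.3
```

```bash
python3 avg.py
```

```text
[  1.23   2.32   6.23 535.6   19.22  82.33] [0.34 0.21 0.38] 15.9
```

Call:
play_rows([
  {"dx": 0,"dy": 0,"dz": 0.015,"rx": 0,"ry": 0,"rz": 0,"grip": 1},
  {"dx": 0,"dy": 0,"dz": 0.03,"rx": 0,"ry": 0,"rz": 0,"grip": 1},
  {"dx": 0,"dy": 0,"dz": 0.03,"rx": 0,"ry": 0,"rz": 0,"grip": 1},
  {"dx": 0,"dy": 0,"dz": 0.03,"rx": 0,"ry": 0,"rz": 0,"grip": 1},
])

```text
clock: 16.4
position: [535.7, 19.2, 79.4]
orientation: [-180.0, -0.0, -0.0]
wrist_force: [1.0, 1.9, 9.2]
gripper_width: 21.0
grip_force: 40.4
```

```bash
python3 avg.py
```

```text
[  0.89   2.64   8.47 535.68  19.21  79.45] [0.45 0.48 0.33] 16.8
```

Call:
play_rows([
  {"dx": 0,"dy": 0,"dz": -0.05,"rx": 0,"ry": 0,"rz": 0,"grip": 1},
  {"dx": 0,"dy": 0,"dz": -0.1,"rx": 0,"ry": 0,"rz": 0,"grip": 1},
  {"dx": 0,"dy": 0,"dz": -0.1,"rx": 0,"ry": 0,"rz": 0,"grip": 1},
])

```text
clock: 17.18
position: [535.3, 18.9, 89.3]
orientation: [180.0, 0.0, -0.0]
wrist_force: [1.2, 1.2, 1.0]
gripper_width: 21.0
grip_force: 39.9
```

```bash
python3 avg.py
```

```text
[  0.99   0.66   1.34 535.23  19.01  89.09] [0.52 0.44 0.42] 17.575
```

The force climbed with the spring's own stiffness at the end, and the light touch now reads about 0.45 mm proud, so the length is home. I'll return the probe.

Call:
play_rows([
  {"dx": 0,"dy": 0,"dz": -0.4,"rx": 0,"ry": 0,"rz": 0,"grip": 1},
  {"dx": -0.1,"dy": 0.3,"dz": -0.77,"rx": 0,"ry": 0,"rz": 0,"grip": 1},
  {"dx": -0.17,"dy": 0.82,"dz": -0.77,"rx": 0,"ry": 0,"rz": 0,"grip": 1},
])

```text
clock: 17.95
position: [519.2, -62.5, 168.5]
orientation: [-180.0, -0.2, 0.2]
wrist_force: [0.3, -0.8, -2.7]
gripper_width: 21.0
grip_force: 39.8
```

Call:
play_rows([
  {"dx": -0.09,"dy": 0.4,"dz": 0,"rx": 0,"ry": 0,"rz": 0,"grip": 1},
  {"dx": -0.18,"dy": 0.82,"dz": 0,"rx": 0,"ry": 0,"rz": 0,"grip": 1},
])

```text
clock: 18.2
position: [499.6, -146.2, 166.2]
orientation: [-180.0, 0.0, -0.0]
wrist_force: [1.0, -0.5, -1.8]
gripper_width: 21.1
grip_force: 39.7
```

Call:
play_rows([
  {"dx": -0.09,"dy": 0.4,"dz": 0,"rx": 0,"ry": 0,"rz": 0,"grip": 1},
  {"dx": -0.18,"dy": 0.81,"dz": 0,"rx": 0,"ry": 0,"rz": 0,"grip": 1},
  {"dx": -0.18,"dy": 0.81,"dz": 0,"rx": 0,"ry": 0,"rz": 0,"grip": 1},
  {"dx": -0.18,"dy": 0.81,"dz": 0,"rx": 0,"ry": 0,"rz": 0,"grip": 1},
])

```text
clock: 18.7
position: [482.1, -225.4, 166.0]
orientation: [-180.0, 0.0, -0.0]
wrist_force: [0.1, -0.1, -1.1]
gripper_width: 21.2
grip_force: 39.7
```

```bash
python3 avg.py
```

```text
[-1.5000e-01  3.4000e-01 -1.6900e+00  4.8251e+02 -2.2512e+02  1.6624e+02] [0.66 0.55 0.66] 19.1
```

Call:
play_rows([
  {"dx": -0.003,"dy": 0.011,"dz": 0.2,"rx": 0,"ry": 0,"rz": 0,"grip": 1},
  {"dx": -0.003,"dy": 0.011,"dz": 0.4,"rx": 0,"ry": 0,"rz": 0,"grip": 1},
  {"dx": -0.003,"dy": 0.011,"dz": 0.6,"rx": 0,"ry": 0,"rz": 0,"grip": 1},
  {"dx": -0.003,"dy": 0.011,"dz": 0.75,"rx": 0,"ry": 0,"rz": 0,"grip": 1},
  {"dx": -0.003,"dy": 0.011,"dz": 0.75,"rx": 0,"ry": 0,"rz": 0,"grip": 1},
])

```text
clock: 19.73
position: [481.6, -226.7, 90.5]
orientation: [-180.0, 0.1, 0.0]
wrist_force: [-0.7, -0.7, -2.0]
gripper_width: 20.8
grip_force: 39.7
```

```bash
python3 avg.py
```

```text
[-6.0000e-02 -1.4000e-01 -1.0200e+00  4.8231e+02 -2.2706e+02  9.1790e+01] [0.57 0.68 0.25] 20.125
```

Call:
play_rows([
  {"dx": 0,"dy": 0,"dz": 0.03,"rx": 0,"ry": 0,"rz": 0,"grip": 1},
  {"dx": 0,"dy": 0,"dz": 0.055,"rx": 0,"ry": 0,"rz": 0,"grip": 1},
  {"dx": 0,"dy": 0,"dz": 0.055,"rx": 0,"ry": 0,"rz": 0,"grip": 1},
  {"dx": 0,"dy": 0,"dz": 0.055,"rx": 0,"ry": 0,"rz": 0,"grip": 1},
])

```text
clock: 20.62
position: [482.0, -226.9, 85.7]
orientation: [-180.0, 0.0, -0.0]
wrist_force: [0.3, 0.4, -2.1]
gripper_width: 20.8
grip_force: 39.8
```

```bash
python3 avg.py
```

```text
[ 0.0000e+00 -3.2000e-01 -1.6900e+00  4.8202e+02 -2.2688e+02  8.5740e+01] [0.42 0.34 0.47] 21.025
```

Call:
play_rows([
  {"dx": 0,"dy": 0,"dz": 0.006,"rx": 0,"ry": 0,"rz": 0,"grip": 1},
  {"dx": 0,"dy": 0,"dz": 0.006,"rx": 0,"ry": 0,"rz": 0,"grip": 0.5},
  {"dx": 0,"dy": 0,"dz": 0.006,"rx": 0,"ry": 0,"rz": 0,"grip": 0},
  {"dx": 0,"dy": 0,"dz": 0.006,"rx": 0,"ry": 0,"rz": 0,"grip": -1},
  {"dx": 0,"dy": 0,"dz": 0.006,"rx": 0,"ry": 0,"rz": 0,"grip": -1},
])

```text
clock: 21.65
position: [482.1, -227.0, 85.1]
orientation: [-180.0, 0.0, -0.0]
wrist_force: [0.9, -0.2, 0.5]
gripper_width: 74.5
grip_force: 0.0
```

Call:
play_rows([
  {"dx": 0,"dy": 0,"dz": 0,"rx": 0,"ry": 0,"rz": 0,"grip": -1},
  {"dx": 0,"dy": 0,"dz": 0,"rx": 0,"ry": 0,"rz": 0,"grip": -1},
  {"dx": 0,"dy": 0,"dz": 0,"rx": 0,"ry": 0,"rz": 0,"grip": -1},
])

```text
clock: 22.02
position: [482.0, -226.9, 85.2]
orientation: [-180.0, 0.0, -0.0]
wrist_force: [-0.8, -0.6, 0.4]
gripper_width: 85.5
grip_force: 0.0
```

Call:
play_rows([
  {"dx": 0,"dy": 0,"dz": -0.2,"rx": 0,"ry": 0,"rz": 0,"grip": -1},
  {"dx": 0,"dy": 0,"dz": -0.5,"rx": 0,"ry": 0,"rz": 0,"grip": -1},
  {"dx": 0,"dy": 0,"dz": -1,"rx": 0,"ry": 0,"rz": 0,"grip": -1},
  {"dx": 0,"dy": 0,"dz": -1,"rx": 0,"ry": 0,"rz": 0,"grip": -1},
  {"dx": 0,"dy": 0,"dz": -1,"rx": 0,"ry": 0,"rz": 0,"grip": -1},
])

```text
clock: 22.65
position: [481.9, -226.9, 185.0]
orientation: [-180.0, 0.0, -0.0]
wrist_force: [-0.8, -0.9, -0.8]
gripper_width: 85.4
grip_force: 0.0
```

```bash
python3 s.py
python3 - <<'E'
from h import *
f=grab_frame("scene")
for n in("probe","probe_grip"): print([np.round(d["point"],1).tolist() for d in mark_of("scene",n)])
a=f[130:280,320:440];b=f[240:330,230:350]
cv2.imwrite("pics/e.png",np.hstack([cv2.resize(a,(400,500)),cv2.resize(b,(400,500))])[:,:,::-1])
E
```

```text
('clock', 22.65) ('position', [481.86, -226.9, 185.02]) ('orientation', [-180.0, 0.0, -0.01]) ('wrist_force', [-0.78, -0.92, -0.81]) ('gripper_width', [85.39]) ('grip_force', [0.0])
[[478.6, -227.2, 60.2], [612.7, -204.2, 0.0]]
[[481.6, -228.2, 102.2], [460.4, 48.1, 24.3]]
```

View pics/e.png

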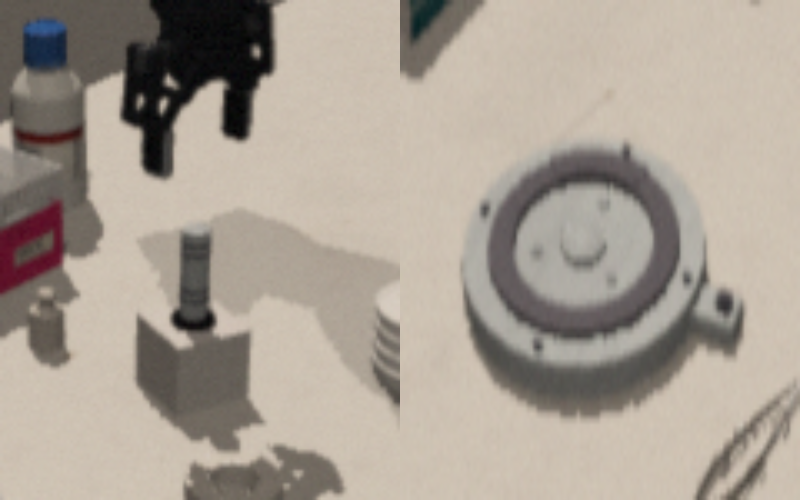

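The probe stands upright and seated in its stand at crop (195,280). The ring at crop (583,240) is even all round, and the gripper is clear.

```bash
python3 -c "
from rig import workorder; print(workorder.job_done())"
```

```text
the job is handed in; nothing more can be done
None
```

I touched the four marks lightly in order (mark 3 again after mark 4, to check a weak reading), found the ring high only at mark 2, pressed it home there with about 10 N, stood the probe back in its stand and handed the job in at about 23 s.

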